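# Hook a dropped brass ring out from under a grating shelf

### The job

A brass spacer ring has been dropped under the low grating shelf on the bench. Pick up the hooked probe by its yellow grip, reach in through the shelf's long open front (the side with the yellow edge) and with the probe drag the ring out until all of it lies on the open bench in front, at least a finger's width clear of the shelf; then lay the probe flat on the bench and let go. Do not push the ring with the gripper itself, and leave the steel hex nut under the shelf where it is.

Things in the scene. Friction and masses are not known exactly. Their poses are not given: they have to be found in the camera images.
- probe_grip (a point): Centre of the yellow upright grip of the loose hooked probe (200 g), half-way up, 35 mm above the bench. Grip: 40 mm long (x), 16 thick (y: close fingers along y), 70 high. x points along its flat steel blade, which lies on the bench, 14 wide, 6 thick, from 30 mm behind to 205 mm ahead of this point; z up. At first the blade points roughly at the shelf, its toe towards the robot.
- probe_pocket (a point): Where the ring's centre sits when caught in the probe's hook: 178 mm ahead (x) and 23 mm to -y of probe_grip, 6 mm above the bench; same axes. The rigid toe, 12 high, 10 thick, ends the blade and sticks out to -y only, tip 38 mm from the blade's centre line. Its inner face lies 199 mm ahead of probe_grip at the blade, 191 mm at the tip; far side 208 mm.
- ring: Brass spacer ring lying flat on the bench under the shelf, 32 mm outside, 18 mm inside diameter, 12 mm high, 60 g; origin at the centre of its underside. It slides on the bench.
- nut: Steel hex nut lying flat under the same shelf, about 120 to 160 mm along the front edge from the ring, on either side of it; 35 mm across corners, 15 mm high; origin at the centre of its underside. To be left alone.
- shelf: Low fixed shelf of open steel bars, yellow front edge, blue legs. Origin on the bench under the middle of the front edge; x points in under the shelf, -x out to the open bench, y along the edge. 400 mm wide (y), free height 56 mm, deck top at 70; open 170 mm deep, then a back panel. Front legs 18 mm square at y = +-190 mm. Stock up to 30 mm tall on the rear ledge.
There are look-alikes about, which are no part of the job. What is shaped like the part that bears probe_grip but red is not meant.

How it is judged:
By the outcome, as a careful person would: the job done as asked, in the order asked, and still so for the second after the job is handed in, with the robot touching nothing.
It also fails if it takes over 48 s, if anything falls off the work surface, if the arm or the gripper's body presses on something with over 40 N, if the wrist force passes 120 N, or if a joint passes its speed limit or range.

### The arm

A 6-joint arm with a two-finger parallel gripper is mounted at the origin on the work surface. World frame = base frame: x ahead of the robot, y to its left, z up, the work surface at z = 0. Lengths are in mm, angles in rad, forces in N, time in s.
With the tool pointing down it reaches from about 275 to 1000 mm from the base axis. Payload 8.4 kg.
Tool frame: the origin (TCP) lies midway between the tips of the shut fingers; the grasp point (between the pads) lies 19 mm behind it; z points along the fingers, y is the line along which they close (so a half turn about z gives the same grasp; the last joint's range is limited). The gripper opens to 85 mm and grips with 20 to 120 N. Pads are 22 mm wide; open, the fingers measure 114 mm over their backs; the gripper's body (76 mm by 85 mm) begins 54 mm behind the grasp point. The pads swing forward as they close: fully open they stand 13 mm farther back than shut.
Start: joints at [-1.261, 0.353, 1.633, -0, 1.155, -0.002], TCP at [191.731, -594.867, 231.281] pointing down, gripper open.
Joint ranges: [-2.63, 2.63], [-0.92, 2.1], [0.06, 2.66], [-1.3, 4.44], [0, 2.69], [-3.02, 3.02]. Speed limits (rad/s): [2.22, 2.22, 2.79, 3.14, 3.14, 3.14].

### API

Orientations are given as [roll, pitch, yaw] about the fixed x, y, z axes, in that order (R = Rz(yaw) Ry(pitch) Rx(roll)).
In Python, from rig import monitor, imaging, r gives the robot as it stands.
- The arm moves only by the tool drive_tool, never from a script. Its argument "plan" is a list of rows, each an object of numbers: "x", "y", "z": the shift along the tool's x, y, z in units of 50 mm (1.0 is 50 mm); "ax", "ay", "az": the turn, a rotation vector about the tool's x, y, z in units of 6 degrees (1.0 is 6 degrees); "hand": the finger opening in mm, from 0 to 85.4. In form: [{"x": .., "y": .., "z": .., "ax": .., "ay": .., "az": .., "hand": ..}, ...]. A call has 1 to 8 rows; each row is the pose to reach, as a shift and turn from the pose commanded when the call began, along the tool's axes at that moment; what a row does not reach only later rows make up. A row lasts 1/10 s, in which the tool goes at most 50 mm and 8.59 degrees, less where a joint would pass 70% of its speed; a pose out of reach is approached as far as the arm can. A call with a gripper value outside its range is refused whole. The fingers move at their own pace and stop on an object; "grip_force" is the grip in N (left out, the last holds). Time passes only in rows, so rows that repeat a pose let the fingers close. It gives the time, the measured TCP pose, the force, the opening and the grip force at its end, in the units of the state.
- monitor.sense(): the state, without advancing time (a new reading comes with each control period).
- imaging.grab_frame(name): name is "side" or "top" or "wrist"; returns the picture (420x560x3 uint8, red, green, blue); there is no depth.
- imaging.camera_info(name): a dict with "mtx" (3x3 intrinsics, pixels), "R" (3x3) and "t" (3): a world point X has camera coordinates R X + t. Camera axes: x right, y down, z forward; pixel columns grow to the right and rows downward; lengths in mm; the calibration is good to about 2 mm. A picture is of the moment at which its call begins: read the wrist's pose just before it. camera_info takes no time and is no camera call; for the wrist camera it gives the pose at the moment of the call.
- r.sign_off(): hands the job in; it is judged then, once.
The state is a dict: "clock": time; "qpos": joint angles; "qvel": joint speeds; "joint_efforts": joint torques, N m; "eef_pos": TCP position; "tcp_rot": TCP orientation; "contact_force": force on the tool from outside, world axes, zero at the start; "wrist_torque": the same for the moment, N m; "opening": opening from 0.0 (shut) to 1.0 (fully open); "grasp_force": force on a finger pad.
Only numpy, scipy, OpenCV 4.12 (cv2) and the standard library are available. Lean on these libraries where they do the work, as an engineer would, in place of code of your own. Each camera call takes 0.05 s, during which the arm holds its last target. There are 200 camera calls.

## Working session

There is one attempt and no reset: what is moved stays moved. The work goes in short steps, Python scripts to look and compute and a tool call to move; the robot and the scene stay as the last step left them, time stands still between calls to the robot, and variables do not carry over. Pictures are saved under pics/ and viewed, at most 10 in all, crops included, and the job is handed in when it is done.

Besides the shell and the picture viewer there is one more tool, called after "Request:" as name(argument=value, ...), one argument or row to a line, values as JSON. drive_tool: Moves the arm, as the interface text tells. Its arguments: {"type":"object","properties":{"plan":{"type":"array","items":{"type":"object","properties":{"x":{"type":"number"},"y":{"type":"number"},"z":{"type":"number"},"ax":{"type":"number"},"ay":{"type":"number"},"az":{"type":"number"},"hand":{"type":"number"}}}},"grip_force":{"type":"number"}},"required":["plan"]}

```bash
mkdir -p pics; cat > h.py <<'E'
import numpy as np, cv2
from rig import monitor, imaging, r
def save(n,f):
    im=imaging.grab_frame(n); cv2.imwrite(f,im[:,:,::-1]); return im
def px2w(n,u,v,z,ci=None):
    c=ci or imaging.camera_info(n); K,R,t=[np.array(c[k],float) for k in("mtx","R","t")]
    d=R.T@np.linalg.solve(K,[u,v,1]); o=-R.T@t
    return o+d*(z-o[2])/d[2]
def w2px(n,X,ci=None):
    c=ci or imaging.camera_info(n); K,R,t=[np.array(c[k],float) for k in("mtx","R","t")]
    p=K@(R@np.array(X,float)+t); return p[:2]/p[2]
E
python3 - <<'E'
from h import *
a=save("top","pics/top0.png"); b=save("side","pics/side0.png")
print(monitor.sense())
for n in("top","side"): print(imaging.camera_info(n))
E
```

```text
{'clock': 0.1, 'qpos': array([-1.26144931e+00,  3.53560824e-01,  1.63408282e+00,  1.09361284e-05,
        1.15518146e+00, -2.43983537e-03]), 'qvel': array([ 0.00133223, -0.00097544, -0.00129264,  0.00038109, -0.00033941,
        0.0003428 ]), 'joint_efforts': array([-1.00492209e-03, -6.06361556e+01, -3.42817318e+01,  4.07518337e-05,
        3.81680700e-03, -2.31473997e-06]), 'eef_pos': array([ 191.57243005, -594.46032924,  230.63816554]), 'tcp_rot': array([-3.14036024e+00, -1.30065996e-05,  3.11782423e-01]), 'contact_force': array([-0.59873307, -0.59461984,  0.28259103]), 'wrist_torque': array([-0.017784  ,  0.01405674, -0.02485137]), 'grasp_force': 0.0, 'opening': 0.993900498856677}
{'mtx': array([[382.48365699,   0.        , 273.27239098],
       [  0.        , 382.48365699, 198.73735428],
       [  0.        ,   0.        ,   1.        ]]), 'R': array([[ 0.01363633, -0.99971143,  0.0197766 ],
       [-0.99195491, -0.01601468, -0.1255746 ],
       [ 0.12585508, -0.01790512, -0.99188704]]), 't': array([  3.43867783, 511.03712816, 838.76750931])}
{'mtx': array([[401.26762908,   0.        , 278.17884259],
       [  0.        , 401.26762908, 212.4742521 ],
       [  0.        ,   0.        ,   1.        ]]), 'R': array([[ 0.77493381, -0.63184422,  0.01582663],
       [-0.40471961, -0.51529599, -0.75542841],
       [ 0.48546847,  0.57900167, -0.65504003]]), 't': array([-383.87473936,  251.64499487,  591.34238653])}
```

View pics/top0.png

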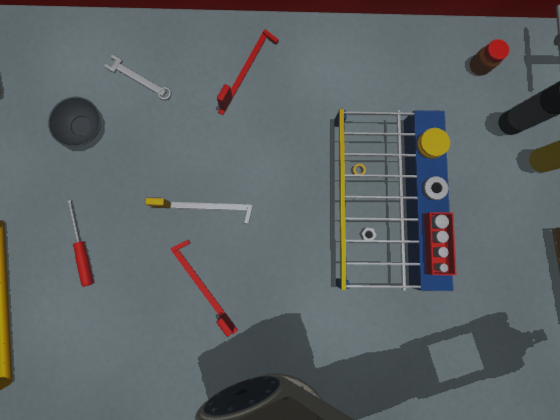

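View pics/side0.png

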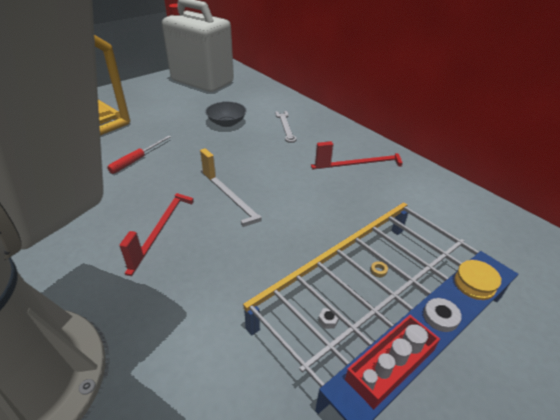

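Top view: the yellow-grip probe has its grip at about (155,202) and its toe at (249,213). The two red-grip probes, at (226,97) and (227,325), are look-alikes. Under the bars are the brass ring at (359,170) and the nut at (369,234). The grey washer and yellow disc are on the rear ledge, so they are not meant. I'll confirm with an enlarged crop.

```bash
python3 - <<'E'
import cv2,numpy as np
a=cv2.imread("pics/top0.png")
p=cv2.resize(a[185:235,135:265],None,fx=6,fy=6,interpolation=cv2.INTER_CUBIC)
q=cv2.resize(a[100:300,325:465][:, :],(0,0),fx=2,fy=2)
s=cv2.resize(a[150:250,330:460],None,fx=3,fy=3,interpolation=cv2.INTER_CUBIC)
o=np.zeros((600,780,3),np.uint8);o[:300]=p;o[300:,:390]=s
e=cv2.resize(a[100:300,330:460],None,fx=1.5,fy=1.5);o[300:,390:585]=e
cv2.imwrite("pics/c0.png",o)
E
```

```text
(no output)
```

View pics/c0.png

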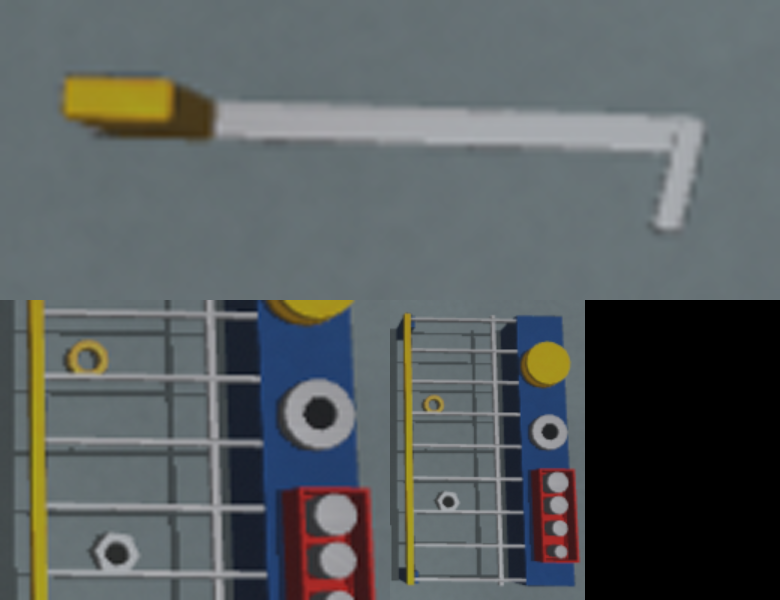

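The crop confirms it: yellow grip top centre (154.7,201.5), blade line (170.8,204.7) to (250,207.2), toe tip (246.3,223). Ring (359.3,169.3) and nut (368.7,234.3) both lie on the bench under the bars.

```bash
python3 - <<'E'
from h import *
np.set_printoptions(precision=1,suppress=True)
P=lambda u,v,z:px2w("top",u,v,z)
g=P(154.7,201.5,70);b0=P(170.8,204.7,6);b1=P(250,207.2,8);tip=P(246.3,223,12)
print("grip",g,"b0",b0,"b1",b1,"tip",tip, np.arctan2(*(b1-b0)[[1,0]]),np.arctan2(*(b1-g)[[1,0]]),np.linalg.norm((b1-g)[:2]))
print("ring",P(359.3,169.3,12),"nut",P(368.7,234.3,15))
print("front ends",P(342,110,70),P(343,290,70))
S=lambda u,v,z:px2w("side",u,v,z)
print("side ring",S(380,268,12),"nut",S(329,316,15),"front",S(248,302,70),S(407,207,70),"gripTop",S(207,152,70))
E
```

```text
grip [496. 268.  70.] b0 [496.4 249.1   6. ] b1 [493.2  64.6   8. ] tip [456.   72.2  12. ] -1.5879554787329284 -1.5842453189846006 203.4434742675453
ring [ 586.9 -191.7   12. ] nut [ 434.  -210.5   15. ]
front ends [ 710.  -140.3   70. ] [ 313.4 -138.8   70. ]
side ring [ 585.9 -192.5   12. ] nut [ 433.5 -209.8   15. ] front [ 322.  -136.8   70. ] [ 706.2 -147.6   70. ] gripTop [498.3 270.4  70. ]
```

```bash
cat >> h.py <<'E'
from scipy.spatial.transform import Rotation as Ro
def go(x,y,z,yaw):
    s=monitor.sense(); R=Ro.from_euler("xyz",s["tcp_rot"])
    d=R.inv().apply(np.array([x,y,z])-s["eef_pos"])/50
    w=(R.inv()*Ro.from_euler("xyz",[np.pi,0,yaw])).as_rotvec(degrees=True)/6
    print("shift",d.round(3),"turn",w.round(2),"clock",s["clock"],"eef",s["eef_pos"].round(1),s["tcp_rot"].round(4),"F",s["contact_force"].round(1),"op",s["opening"],"gf",s["grasp_force"])
E
python3 -c "
from h import *
go(496.5,268,200,1.557)"
```

```text
shift [ 11.096 -14.546   0.631] turn [-1.000e-02 -1.000e-02 -1.189e+01] clock 0.1 eef [ 191.6 -594.5  230.6] [-3.1404 -0.      0.3118] F [-0.6 -0.6  0.3] op 0.993900498856677 gf 0.0
```

Request:
drive_tool(
  plan=[
    {"x": 0.5,"y": -0.66,"z": 0,"az": -1.2,"hand": 85},
    {"x": 1.1,"y": -1.45,"z": 0,"az": -2.4,"hand": 85},
    {"x": 1.66,"y": -2.18,"z": 0,"az": -3.6,"hand": 85},
    {"x": 2.22,"y": -2.9,"z": 0,"az": -4.8,"hand": 85},
    {"x": 2.78,"y": -3.64,"z": 0,"az": -6,"hand": 85},
    {"x": 3.33,"y": -4.36,"z": 0,"az": -7.2,"hand": 85},
    {"x": 3.9,"y": -5.1,"z": 0,"az": -8.4,"hand": 85},
    {"x": 4.4,"y": -5.8,"z": 0,"az": -9.6,"hand": 85},
  ],
)

```text
invalid input
```

```bash
python3 -c "
from h import *
go(496.5,268,200,1.557)"
```

```text
shift [ 11.096 -14.546   0.631] turn [-1.000e-02 -1.000e-02 -1.189e+01] clock 0.1 eef [ 191.6 -594.5  230.6] [-3.1404 -0.      0.3118] F [-0.6 -0.6  0.3] op 0.993900498856677 gf 0.0
```

Request:
drive_tool(
  plan=[
    {"x": 0.5,"y": -0.66,"z": 0,"ax": 0,"ay": 0,"az": -1.2,"hand": 85},
    {"x": 1.1,"y": -1.45,"z": 0,"ax": 0,"ay": 0,"az": -2.4,"hand": 85},
    {"x": 1.66,"y": -2.18,"z": 0,"ax": 0,"ay": 0,"az": -3.6,"hand": 85},
    {"x": 2.22,"y": -2.9,"z": 0,"ax": 0,"ay": 0,"az": -4.8,"hand": 85},
    {"x": 2.78,"y": -3.64,"z": 0,"ax": 0,"ay": 0,"az": -6,"hand": 85},
    {"x": 3.33,"y": -4.36,"z": 0,"ax": 0,"ay": 0,"az": -7.2,"hand": 85},
    {"x": 3.9,"y": -5.1,"z": 0,"ax": 0,"ay": 0,"az": -8.4,"hand": 85},
    {"x": 4.4,"y": -5.8,"z": 0,"ax": 0,"ay": 0,"az": -9.6,"hand": 85},
  ],
)

```text
clock: 0.9
eef_pos: [312.3, -249.4, 231.2]
tcp_rot: [3.142, -0.0, 1.322]
contact_force: [1.7, -0.1, -0.7]
opening: 0.994
grasp_force: 0.0
```

```bash
python3 -c "
from h import *
go(496.5,268,200,1.557)"
```

```text
shift [10.937  1.022  0.626] turn [ 0.   -0.   -2.24] clock 0.9 eef [ 312.3 -249.4  231.2] [ 3.1416e+00 -2.0000e-04  1.3220e+00] F [ 1.7 -0.1 -0.7] op 0.9941858310972753 gf 0.0
```

Request:
drive_tool(
  plan=[
    {"x": 0.9,"y": 0.1,"z": 0,"ax": 0,"ay": 0,"az": -0.3,"hand": 85},
    {"x": 1.8,"y": 0.2,"z": 0,"ax": 0,"ay": 0,"az": -0.6,"hand": 85},
    {"x": 2.7,"y": 0.3,"z": 0,"ax": 0,"ay": 0,"az": -1,"hand": 85},
    {"x": 3.6,"y": 0.35,"z": 0,"ax": 0,"ay": 0,"az": -1.3,"hand": 85},
    {"x": 4.5,"y": 0.4,"z": 0,"ax": 0,"ay": 0,"az": -1.6,"hand": 85},
    {"x": 5.4,"y": 0.5,"z": 0,"ax": 0,"ay": 0,"az": -1.9,"hand": 85},
    {"x": 6.3,"y": 0.6,"z": 0,"ax": 0,"ay": 0,"az": -2.24,"hand": 85},
    {"x": 7.2,"y": 0.7,"z": 0,"ax": 0,"ay": 0,"az": -2.24,"hand": 85},
  ],
)

```text
clock: 1.7
eef_pos: [436.5, 90.3, 231.3]
tcp_rot: [3.141, 0.0, 1.553]
contact_force: [0.6, -0.3, -0.4]
opening: 0.994
grasp_force: 0.0
```

```bash
python3 -c "
from h import *
go(496.5,268,150,1.557)"
```

```text
shift [3.574 1.137 1.626] turn [ 0.    0.   -0.03] clock 1.7 eef [436.5  90.3 231.3] [3.1414e+00 1.0000e-04 1.5533e+00] F [ 0.6 -0.3 -0.4] op 0.9943697032928783 gf 0.0
```

Request:
drive_tool(
  plan=[
    {"x": 0.8,"y": 0.25,"z": 0.3,"ax": 0,"ay": 0,"az": 0,"hand": 85},
    {"x": 1.6,"y": 0.5,"z": 0.7,"ax": 0,"ay": 0,"az": 0,"hand": 85},
    {"x": 2.4,"y": 0.75,"z": 1.1,"ax": 0,"ay": 0,"az": 0,"hand": 85},
    {"x": 3.1,"y": 1,"z": 1.4,"ax": 0,"ay": 0,"az": 0,"hand": 85},
    {"x": 3.57,"y": 1.14,"z": 1.62,"ax": 0,"ay": 0,"az": 0,"hand": 85},
    {"x": 3.57,"y": 1.14,"z": 1.62,"ax": 0,"ay": 0,"az": 0,"hand": 85},
    {"x": 3.57,"y": 1.14,"z": 1.62,"ax": 0,"ay": 0,"az": 0,"hand": 85},
  ],
)

```text
clock: 2.4
eef_pos: [496.2, 265.6, 149.6]
tcp_rot: [-3.14, 0.001, 1.553]
contact_force: [0.4, -0.7, 0.2]
opening: 0.993
grasp_force: 0.0
```

```bash
python3 -c "
from h import *
ci=imaging.camera_info('wrist');save('wrist','pics/w0.png')
go(496.5,268,30,1.557)
for X in [(496.5,268,70),(493,64.6,6),(495.5,166,6)]: print(w2px('wrist',X,ci))
import json;json.dump({k:np.array(v).tolist() for k,v in ci.items()},open('w0.json','w'))
"
```

```text
shift [0.059 0.006 2.402] turn [-0.01  0.01 -0.05] clock 2.45 eef [496.3 265.2 150.1] [-3.1406e+00  7.0000e-04  1.5520e+00] F [-0.7 -0.   0.9] op 0.997203966576766 gf 0.0
[271.2845142  213.33832561]
[271.38371535 355.74185524]
[272.06592543 282.12334852]
```

View pics/w0.png

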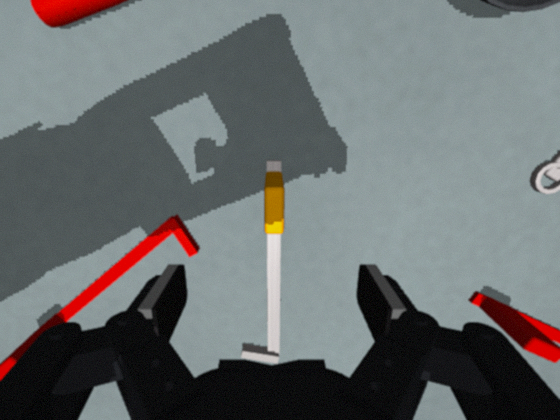

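Wrist view: grip top centred at about (274.5,212) and blade straight down to the toe at (262,354), so x is about 1.5 mm more than estimated. The red toe at (190,250) is clear of the fingers.

Request:
drive_tool(
  plan=[
    {"x": 0.05,"y": 0.04,"z": 0.5,"ax": 0,"ay": 0,"az": -0.05,"hand": 85},
    {"x": 0.05,"y": 0.04,"z": 1.1,"ax": 0,"ay": 0,"az": -0.05,"hand": 85},
    {"x": 0.05,"y": 0.04,"z": 1.7,"ax": 0,"ay": 0,"az": -0.05,"hand": 85},
    {"x": 0.05,"y": 0.04,"z": 2.2,"ax": 0,"ay": 0,"az": -0.05,"hand": 60},
    {"x": 0.05,"y": 0.04,"z": 2.46,"ax": 0,"ay": 0,"az": -0.05,"hand": 45},
    {"x": 0.05,"y": 0.04,"z": 2.46,"ax": 0,"ay": 0,"az": -0.05,"hand": 35},
    {"x": 0.05,"y": 0.04,"z": 2.46,"ax": 0,"ay": 0,"az": -0.05,"hand": 30},
    {"x": 0.05,"y": 0.04,"z": 2.46,"ax": 0,"ay": 0,"az": -0.05,"hand": 30},
  ],
  grip_force=80,
)

```text
clock: 3.25
eef_pos: [499.8, 268.5, 28.8]
tcp_rot: [3.14, -0.001, 1.557]
contact_force: [0.4, 0.1, -0.1]
opening: 0.352
grasp_force: 0.0
```

Request:
drive_tool(
  plan=[
    {"x": 0,"y": 0,"z": 0,"ax": 0,"ay": 0,"az": 0,"hand": 20},
    {"x": 0,"y": 0,"z": 0,"ax": 0,"ay": 0,"az": 0,"hand": 10},
    {"x": 0,"y": 0,"z": 0,"ax": 0,"ay": 0,"az": 0,"hand": 5},
    {"x": 0,"y": 0,"z": 0,"ax": 0,"ay": 0,"az": 0,"hand": 5},
    {"x": 0,"y": 0,"z": 0,"ax": 0,"ay": 0,"az": 0,"hand": 5},
    {"x": 0,"y": 0,"z": 0,"ax": 0,"ay": 0,"az": 0,"hand": 5},
  ],
  grip_force=80,
)

```text
clock: 3.85
eef_pos: [499.6, 268.6, 28.5]
tcp_rot: [3.14, -0.001, 1.557]
contact_force: [-1.4, -0.8, 7.8]
opening: 0.178
grasp_force: 78.6
```

```bash
python3 -c "
from h import *
go(651,100,36,1.557)"
```

```text
shift [-3.33   3.075 -0.148] turn [ 0.02 -0.01  0.  ] clock 3.85 eef [499.6 268.6  28.5] [ 3.1400e+00 -8.0000e-04  1.5571e+00] F [-1.4 -0.8  7.8] op 0.178196141645692 gf 78.58044147491455
```

Request:
drive_tool(
  plan=[
    {"x": 0,"y": 0,"z": -0.3,"ax": 0,"ay": 0,"az": 0,"hand": 5},
    {"x": -0.4,"y": 0.4,"z": -0.4,"ax": 0,"ay": 0,"az": 0,"hand": 5},
    {"x": -0.9,"y": 0.9,"z": -0.4,"ax": 0,"ay": 0,"az": 0,"hand": 5},
    {"x": -1.5,"y": 1.5,"z": -0.4,"ax": 0,"ay": 0,"az": 0,"hand": 5},
    {"x": -2.1,"y": 2.1,"z": -0.4,"ax": 0,"ay": 0,"az": 0,"hand": 5},
    {"x": -2.6,"y": 2.6,"z": -0.4,"ax": 0,"ay": 0,"az": 0,"hand": 5},
    {"x": -3,"y": 3,"z": -0.3,"ax": 0,"ay": 0,"az": 0,"hand": 5},
    {"x": -3,"y": 3.05,"z": -0.2,"ax": 0,"ay": 0,"az": 0,"hand": 5},
  ],
)

```text
clock: 4.65
eef_pos: [652.0, 113.5, 38.5]
tcp_rot: [3.139, 0.0, 1.554]
contact_force: [0.1, -0.0, -1.6]
opening: 0.18
grasp_force: 78.2
```

Request:
drive_tool(
  plan=[
    {"x": 0,"y": 0,"z": 0,"ax": 0,"ay": 0,"az": 0,"hand": 5},
    {"x": 0,"y": 0,"z": 0,"ax": 0,"ay": 0,"az": 0,"hand": 5},
  ],
)

```text
clock: 4.85
eef_pos: [648.3, 116.6, 37.5]
tcp_rot: [-3.141, -0.0, 1.557]
contact_force: [0.6, -0.0, -1.5]
opening: 0.177
grasp_force: 78.2
```

```bash
python3 -c "
from h import *
a=save('top','pics/t1.png');b=save('side','pics/s1.png')
go(651,-14,33,1.557)
A=cv2.resize(a[60:260,200:400],(600,600),interpolation=cv2.INTER_CUBIC)
cv2.imwrite('pics/c1.png',A[:,:,::-1])
"
```

```text
shift [-2.618  0.084  0.093] turn [-0.   -0.    0.01] clock 4.95 eef [648.5 117.   37.6] [-3.1412e+00 -1.0000e-04  1.5580e+00] F [-0.4  0.3 -1.5] op 0.17414592684466806 gf 78.17897200584412
```

View pics/c1.png

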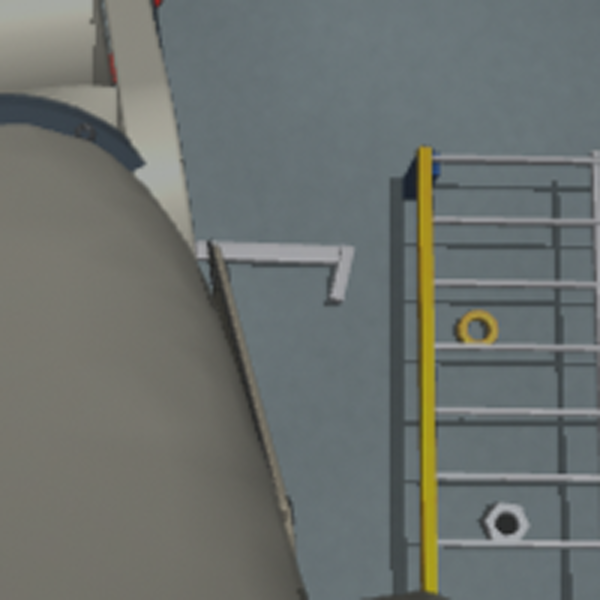

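View pics/s1.png

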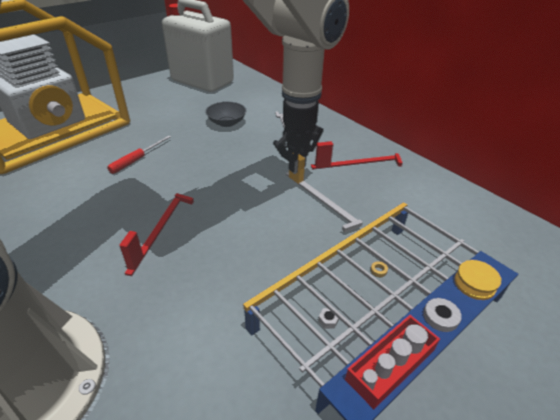

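The probe is held, blade pointing straight at the shelf. In the crop the toe's outer corner is at (352,247), the toe tip at about (337,302), the ring at (478,329) and the nut still at (507,522).

```bash
python3 -c "
from h import *
np.set_printoptions(precision=1,suppress=True)
P=lambda u,v,z:px2w('top',200+u/3,60+v/3,z)
print('outer',P(353,247,21),'tip',P(330,303,18),P(343,302,18),'blade',P(220,251,15),P(330,256,15),'ring',P(478,329,12),'front',P(418,300,70),P(435,300,70))
print('side toe',px2w('side',358,226,21))
"
```

```text
outer [648.  -91.9  21. ] tip [603.4 -74.2  18. ] [604.4 -84.4  18. ] blade [644.4  12.4  15. ] [642.  -74.5  15. ] ring [ 586.  -191.8   12. ] front [ 594.9 -133.3   70. ] [ 595.1 -145.9   70. ]
side toe [632.1 -93.2  21. ]
```

Request:
drive_tool(
  plan=[
    {"x": 0,"y": 0.14,"z": 0.05,"ax": 0,"ay": 0,"az": 0,"hand": 5},
    {"x": -0.3,"y": 0.16,"z": 0.1,"ax": 0,"ay": 0,"az": 0,"hand": 5},
    {"x": -0.8,"y": 0.16,"z": 0.1,"ax": 0,"ay": 0,"az": 0,"hand": 5},
    {"x": -1.3,"y": 0.16,"z": 0.1,"ax": 0,"ay": 0,"az": 0,"hand": 5},
    {"x": -1.8,"y": 0.17,"z": 0.1,"ax": 0,"ay": 0,"az": 0,"hand": 5},
    {"x": -2.3,"y": 0.18,"z": 0.1,"ax": 0,"ay": 0,"az": 0,"hand": 5},
    {"x": -2.7,"y": 0.18,"z": 0.1,"ax": 0,"ay": 0,"az": 0,"hand": 5},
    {"x": -2.82,"y": 0.18,"z": 0.1,"ax": 0,"ay": 0,"az": 0,"hand": 5},
  ],
)

```text
clock: 5.75
eef_pos: [656.1, -27.5, 32.2]
tcp_rot: [-3.141, 0.0, 1.555]
contact_force: [-0.4, 1.1, -1.9]
opening: 0.175
grasp_force: 78.2
```

Request:
drive_tool(
  plan=[
    {"x": 0,"y": 0,"z": 0,"ax": 0,"ay": 0,"az": 0,"hand": 5},
    {"x": 0,"y": 0,"z": 0,"ax": 0,"ay": 0,"az": 0,"hand": 5},
  ],
)

```text
clock: 5.95
eef_pos: [656.3, -24.6, 32.2]
tcp_rot: [-3.142, -0.0, 1.557]
contact_force: [-0.7, -0.6, -1.5]
opening: 0.175
grasp_force: 78.2
```

```bash
python3 -c "
from h import *
a=save('top','pics/t2.png');b=save('side','pics/s2.png')
go(615,-24,30.5,1.557)
A=cv2.resize(a[110:250,270:430],(400,350),interpolation=cv2.INTER_CUBIC)
B=cv2.resize(b[180:340,300:460],(400,400),interpolation=cv2.INTER_CUBIC)
o=np.zeros((400,800,3),np.uint8);o[:350,:400]=A;o[:,400:]=B
cv2.imwrite('pics/c2.png',o[:,:,::-1])
"
```

```text
shift [-0.008 -0.826  0.035] turn [-0.   -0.    0.01] clock 6.05 eef [656.3 -24.1  32.2] [-3.1415e+00 -2.0000e-04  1.5578e+00] F [-0.2 -0.1 -2.7] op 0.17469503565060643 gf 78.16774249076843
```

View pics/c2.png

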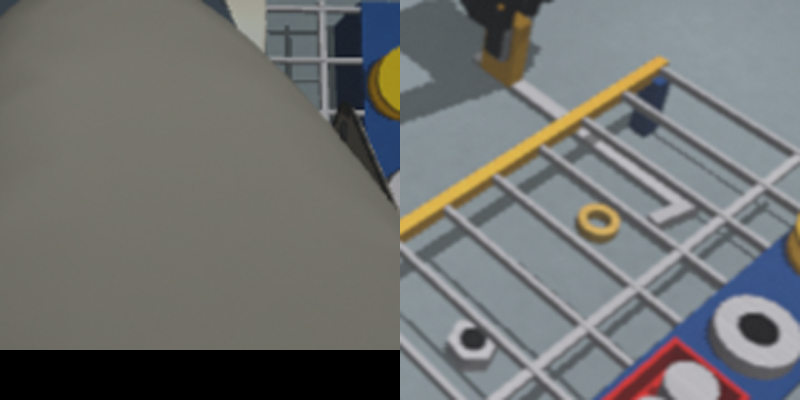

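In the side crop (right half) the toe tip at (657,218) is past the ring at (598,222), untouched, and the blade is clear of the leg. Next I shift sideways to hook the ring.

Request:
drive_tool(
  plan=[
    {"x": 0,"y": 0,"z": 0.04,"ax": 0,"ay": 0,"az": 0,"hand": 5},
    {"x": 0,"y": -0.2,"z": 0.04,"ax": 0,"ay": 0,"az": 0,"hand": 5},
    {"x": 0,"y": -0.4,"z": 0.04,"ax": 0,"ay": 0,"az": 0,"hand": 5},
    {"x": 0,"y": -0.6,"z": 0.04,"ax": 0,"ay": 0,"az": 0,"hand": 5},
    {"x": 0,"y": -0.75,"z": 0.04,"ax": 0,"ay": 0,"az": 0,"hand": 5},
    {"x": 0,"y": -0.82,"z": 0.04,"ax": 0,"ay": 0,"az": 0,"hand": 5},
    {"x": 0,"y": -0.82,"z": 0.04,"ax": 0,"ay": 0,"az": 0,"hand": 5},
  ],
)

```text
clock: 6.75
eef_pos: [614.8, -24.5, 30.5]
tcp_rot: [3.142, -0.0, 1.557]
contact_force: [0.0, -0.3, -0.5]
opening: 0.18
grasp_force: 78.2
```

```bash
python3 -c "
from h import *
b=save('side','pics/s3.png')
go(615,120,29.5,1.557)
B=cv2.resize(b[180:340,270:460],(712,600),interpolation=cv2.INTER_CUBIC)
cv2.imwrite('pics/c3.png',B[:,:,::-1])
"
```

```text
shift [ 2.89  -0.048  0.02 ] turn [ 0.01  0.   -0.  ] clock 6.8 eef [615.4 -24.5  30.5] [3.141  0.     1.5568] F [ 0.2 -0.2 -1.4] op 0.1748253632906089 gf 78.16231727600098
```

View pics/c3.png

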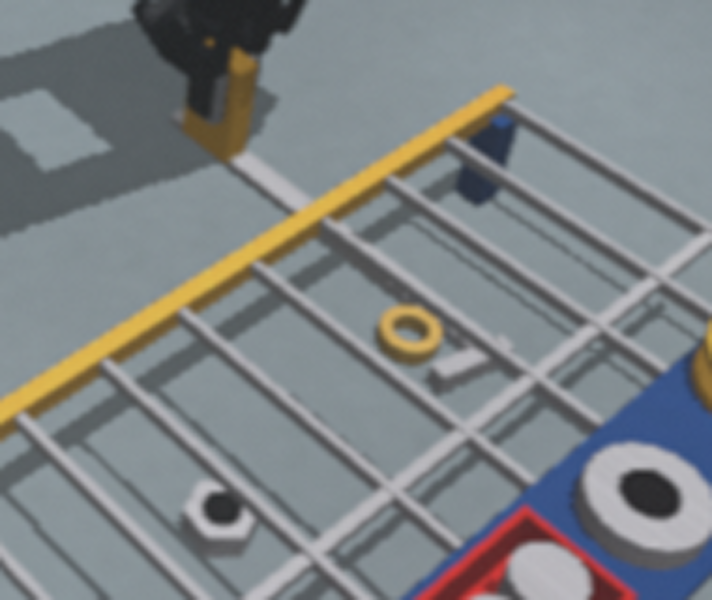

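The ring sits in the hook (ring (410,333), toe tip (440,378), blade just beside it). Pulling slowly.

Request:
drive_tool(
  plan=[
    {"x": 0.1,"y": 0,"z": 0.02,"ax": 0,"ay": 0,"az": 0,"hand": 5},
    {"x": 0.25,"y": 0,"z": 0.02,"ax": 0,"ay": 0,"az": 0,"hand": 5},
    {"x": 0.4,"y": 0,"z": 0.02,"ax": 0,"ay": 0,"az": 0,"hand": 5},
    {"x": 0.6,"y": 0,"z": 0.02,"ax": 0,"ay": 0,"az": 0,"hand": 5},
    {"x": 0.8,"y": 0,"z": 0.02,"ax": 0,"ay": 0,"az": 0,"hand": 5},
    {"x": 1.0,"y": 0,"z": 0.02,"ax": 0,"ay": 0,"az": 0,"hand": 5},
    {"x": 1.2,"y": 0,"z": 0.02,"ax": 0,"ay": 0,"az": 0,"hand": 5},
    {"x": 1.4,"y": 0,"z": 0.02,"ax": 0,"ay": 0,"az": 0,"hand": 5},
  ],
)

```text
clock: 7.6
eef_pos: [616.2, 46.5, 29.3]
tcp_rot: [-3.142, -0.0, 1.557]
contact_force: [-0.2, -1.3, -1.9]
opening: 0.179
grasp_force: 78.1
```

Request:
drive_tool(
  plan=[
    {"x": 0.2,"y": 0,"z": 0,"ax": 0,"ay": 0,"az": 0,"hand": 5},
    {"x": 0.4,"y": 0,"z": 0,"ax": 0,"ay": 0,"az": 0,"hand": 5},
    {"x": 0.6,"y": 0,"z": 0,"ax": 0,"ay": 0,"az": 0,"hand": 5},
    {"x": 0.8,"y": 0,"z": 0,"ax": 0,"ay": 0,"az": 0,"hand": 5},
    {"x": 1.0,"y": 0,"z": 0,"ax": 0,"ay": 0,"az": 0,"hand": 5},
    {"x": 1.2,"y": 0,"z": 0,"ax": 0,"ay": 0,"az": 0,"hand": 5},
    {"x": 1.35,"y": 0,"z": 0,"ax": 0,"ay": 0,"az": 0,"hand": 5},
    {"x": 1.4,"y": 0,"z": 0,"ax": 0,"ay": 0,"az": 0,"hand": 5},
  ],
)

```text
clock: 8.4
eef_pos: [617.3, 116.5, 29.3]
tcp_rot: [3.141, -0.0, 1.558]
contact_force: [0.0, -0.3, -1.9]
opening: 0.174
grasp_force: 78.1
```

```bash
python3 -c "
from h import *
b=save('side','pics/s4.png')
go(615,120,28.5,1.557)
B=cv2.resize(b[120:280,250:440],(712,600),interpolation=cv2.INTER_CUBIC)
cv2.imwrite('pics/c4.png',B[:,:,::-1])
"
```

```text
shift [ 0.072 -0.046  0.015] turn [ 0.   -0.    0.01] clock 8.45 eef [617.2 116.4  29.3] [ 3.1415e+00 -1.0000e-04  1.5576e+00] F [ 1.1  0.8 -1.2] op 0.1777516033549728 gf 78.14942836761475
```

View pics/c4.png

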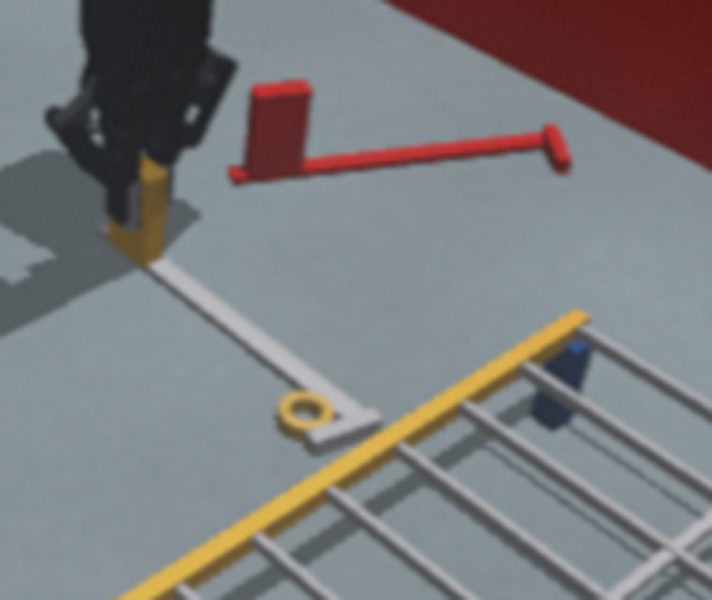

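The ring is out in front of the shelf at crop (305,412), still in the hook. Lowering, releasing and lifting away.

Request:
drive_tool(
  plan=[
    {"x": 0,"y": 0,"z": 0.015,"ax": 0,"ay": 0,"az": 0,"hand": 5},
    {"x": 0,"y": 0,"z": 0.02,"ax": 0,"ay": 0,"az": 0,"hand": 5},
    {"x": 0,"y": 0,"z": 0.02,"ax": 0,"ay": 0,"az": 0,"hand": 20},
    {"x": 0,"y": 0,"z": 0.02,"ax": 0,"ay": 0,"az": 0,"hand": 30},
    {"x": 0,"y": 0,"z": 0.02,"ax": 0,"ay": 0,"az": 0,"hand": 50},
    {"x": 0,"y": 0,"z": 0.02,"ax": 0,"ay": 0,"az": 0,"hand": 60},
    {"x": 0,"y": 0,"z": 0.02,"ax": 0,"ay": 0,"az": 0,"hand": 60},
    {"x": 0,"y": 0,"z": 0.02,"ax": 0,"ay": 0,"az": 0,"hand": 60},
  ],
)

```text
clock: 9.25
eef_pos: [617.2, 115.5, 28.3]
tcp_rot: [-3.142, 0.0, 1.557]
contact_force: [-0.6, -0.4, 0.2]
opening: 0.7
grasp_force: 0.0
```

Request:
drive_tool(
  plan=[
    {"x": 0,"y": 0,"z": -0.3,"ax": 0,"ay": 0,"az": 0,"hand": 60},
    {"x": 0,"y": 0,"z": -0.9,"ax": 0,"ay": 0,"az": 0,"hand": 60},
    {"x": 0,"y": 0,"z": -1.6,"ax": 0,"ay": 0,"az": 0,"hand": 60},
    {"x": 0,"y": 0,"z": -2.3,"ax": 0,"ay": 0,"az": 0,"hand": 60},
    {"x": 0.4,"y": 0,"z": -3,"ax": 0,"ay": 0,"az": 0,"hand": 60},
    {"x": 1,"y": 0,"z": -3.5,"ax": 0,"ay": 0,"az": 0,"hand": 60},
    {"x": 1.5,"y": 0,"z": -3.6,"ax": 0,"ay": 0,"az": 0,"hand": 60},
    {"x": 1.5,"y": 0,"z": -3.6,"ax": 0,"ay": 0,"az": 0,"hand": 60},
  ],
)

```text
clock: 10.05
eef_pos: [619.1, 193.5, 211.4]
tcp_rot: [3.137, -0.002, 1.559]
contact_force: [0.8, -0.7, -0.2]
opening: 0.702
grasp_force: 0.0
```

```bash
python3 -c "
from h import *
b=save('side','pics/s5.png')
go(615,120,28.5,1.557)
print(px2w('side',331.4,229.9,12))
B=cv2.resize(b[100:350,220:480],(624,600),interpolation=cv2.INTER_CUBIC)
cv2.imwrite('pics/c5.png',B[:,:,::-1])
"
```

```text
shift [-1.44  -0.059  3.629] turn [ 0.02 -0.01  0.02] clock 10.1 eef [618.5 191.8 210. ] [ 3.1396e+00 -7.0000e-04  1.5590e+00] F [-1.  -0.2 -0.4] op 0.7017818674795417 gf 0.0
[587.86738475 -61.19813738  12.        ]
```

View pics/c5.png

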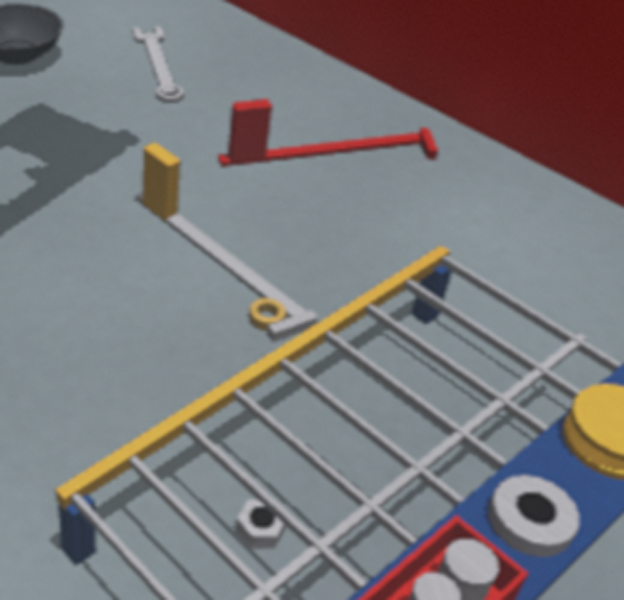

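The probe lies flat and released. The ring, at crop (268,312), is at world (588,-61), about 55 mm clear of the shelf edge at y = -133. The nut at (262,520) has not moved.

```bash
python3 -c "
from rig import r
print(r.sign_off())"
```

```text
the job is handed in; nothing more can be done
None
```

The job is handed in: the brass ring was dragged out with the probe and lies about 55 mm clear of the shelf, the probe lies flat and released on the bench, and the nut is where it was.

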